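# Weigh out a crosswise stack of battens

### The arm

A 7-joint arm with a two-finger parallel gripper is mounted at the origin on the work surface. World frame = base frame: x ahead of the robot, y to its left, z up, the work surface at z = 0. Lengths are in mm, angles in rad, forces in N, time in s.
With the tool pointing down it reaches from about 400 to 875 mm from the base axis. Payload 4.4 kg.
Tool frame: the origin (TCP) lies midway between the tips of the shut fingers; the grasp point (between the pads) lies 19 mm behind it; z points along the fingers, y is the line along which they close (so a half turn about z gives the same grasp; the last joint's range is limited). The gripper opens to 85 mm and grips with 20 to 120 N. Pads are 22 mm wide; open, the fingers measure 114 mm over their backs; the gripper's body (76 mm by 85 mm) begins 54 mm behind the grasp point. The pads swing forward as they close: fully open they stand 13 mm farther back than shut.
Start: joints at [1.223, 0.628, 0.038, 1.517, -0.027, 0.996, -0.02], TCP at [180.783, -624.368, 231.313] pointing down, gripper open.
Joint ranges: [-3.06, 3.06], [-0.37, 2.12], [-1.25, 1.32], [0.18, 2.47], [-1.1, 4.24], [0.23, 1.98], [-2.94, 2.94]. Speed limits (rad/s): [2.57, 2.57, 3.14, 3.14, 3.14, 3.14, 3.14].

### API

Orientations are given as [roll, pitch, yaw] about the fixed x, y, z axes, in that order (R = Rz(yaw) Ry(pitch) Rx(roll)).
In Python, from cell import ctrl gives the robot as it stands.
- The arm moves only by the shell command python3 -m crank 'ROWS' [OPENING]. ROWS is JSON, a list that holds one entry, the list of rows, each a list of 4 numbers: the shift along the tool's x, y, z normalised to -1 to 1, where 1 is 2.5 cm, then the turn about the tool's z normalised to -1 to 1, where 1 is 0.08 rad. In form: [[[dx, dy, dz, turn], ...]]. A call has 1 to 12 rows; each row shifts and turns the commanded pose from where the row before left it, along the tool's axes as they then stand; what a row does not reach is not made up. A row lasts 1/12 s, in which the tool goes at most 41.7 mm and 7.16 degrees, less where a joint would pass 70% of its speed; a pose out of reach is approached as far as the arm can. A call with a number of a shift or a turn outside -1 to 1 is refused whole. A call with a gripper value outside its range is refused whole. OPENING is the closure, from -1 (fully open) to 1 (shut), set as the call begins (- or left out, the last holds). The fingers move at their own pace and stop on an object; the grip force is fixed at half the most. Time passes only in rows, so rows that do not move let the fingers close. It gives the time, the measured TCP pose, the force, the opening and the grip force at its end, in the units of the state.
- ctrl.read_state(): the state, without advancing time (a new reading comes with each control period).
- ctrl.get_image(name): name is "scene" or "top" or "wrist"; returns a dict with "img" (420x560x3 uint8, red, green, blue), "intrinsics" (3x3 intrinsics, pixels), "dist" ([k1, k2, p1, p2, k3] as OpenCV has them; the pictures are not rectified), "extrinsics" (4x4, takes a point from camera to world coordinates). Camera axes: x right, y up, looking along -z (the intrinsics and any distortion apply to the point x, -y, -z); pixel columns grow to the right and rows downward; lengths in mm; the calibration is good to about 2 mm. A picture is of the moment at which its call begins. There is no depth.
- ctrl.finish_job(): hands the job in; it is judged then, once.
Trained networks look in the newest picture that a camera, given by its name, has taken for a name from the list of things; names that differ only in an ending like _2 or _b are one class to them, and where a whole thing is asked for, a point or a joint stands for the part that bears it (a point fixed in the world has none). Each returns a list of dicts, best first, with "confidence" (0 to 1); they miss things now and then, are a little off and sometimes report something else, mostly with a low value. They report only what shows in the picture. A call takes as long as a camera call. They do not tell look-alikes from the thing itself.
- ctrl.find_in(camera, target): "position" ([row, column] in pixels, amid what is visible of it).
- ctrl.trace(camera, target): "mask" (420x560 bool, what is visible of it) and "position" ([row, column] in pixels, amid what is visible of it).
- ctrl.place_of(camera, target): "position" ([row, column] in pixels: a listed point, or the origin of a listed thing).
The state is a dict: "clock": time; "qpos": joint angles; "qd": joint speeds; "tau": joint torques, N m; "eef_pos": TCP position; "tool_rot": TCP orientation; "force": force on the tool from outside, world axes, zero at the start; "torque": the same for the moment, N m; "width": finger opening in mm; "gripper_force": force on a finger pad.
Only numpy, scipy, OpenCV 4.12 (cv2) and the standard library are available. Lean on these libraries where they do the work, as an engineer would, in place of code of your own. Each camera call takes 0.05 s, during which the arm holds its last target. There are 200 camera calls.

### The job

Weigh out this order of battens: with the scale still empty, press the terminal's left key (as the robot sees it) to zero it. Then stack all the battens there are flat on the scale's pan as a tower of crosswise layers: the bottom pair pointing away from the robot, two parallel battens to a layer, square to the pan and centred on it, about 90 mm apart centre to centre, each layer running across the one below; an odd last batten takes one side of the top layer as if its partner were to follow. With the tower standing, press the middle key and then the right key, one key at a time, and leave the tower standing and the other goods on the bench where they are.

Things in the scene. Friction and masses are not known exactly. Their poses are not given: they have to be found in the camera images.
- scale_top (a point): centre of the top face of the bench scale's square steel pan (190 x 190 mm, fixed, top 45 mm above the bench). x and y run parallel to the pan's sides (at yaw 0 x points away from the robot), z up.
- key_left (a joint): travel of the left (+y) key of the terminal, m: 0 up, 0.006 fully down; a round white spring key, 30 mm across, pressed straight down, about 5 N when fully down; it counts as pressed from 0.004 and springs back when let go
- key_left_top (a point): centre of the top face of the left (+y) key of the grey keypad terminal (fixed, 120 deep x 200 wide x 50 mm tall, left or right of the scale); its three keys stand in a row across its front, 60 mm apart; a display block 77 mm tall begins 44 mm behind the keys' centres. x points away from the robot, y along the row to the left
- key_middle (a joint): travel of the middle key of the terminal, m: 0 up, 0.006 fully down; a round white spring key, 30 mm across, pressed straight down, about 5 N when fully down; it counts as pressed from 0.004 and springs back when let go
- key_middle_top (a point): centre of the top face of the middle key of the grey keypad terminal (fixed, 120 deep x 200 wide x 50 mm tall, left or right of the scale); its three keys stand in a row across its front, 60 mm apart; a display block 77 mm tall begins 44 mm behind the keys' centres. x points away from the robot, y along the row to the left
- key_right (a joint): travel of the right (-y) key of the terminal, m: 0 up, 0.006 fully down; a round white spring key, 30 mm across, pressed straight down, about 5 N when fully down; it counts as pressed from 0.004 and springs back when let go
- key_right_top (a point): centre of the top face of the right (-y) key of the grey keypad terminal (fixed, 120 deep x 200 wide x 50 mm tall, left or right of the scale); its three keys stand in a row across its front, 60 mm apart; a display block 77 mm tall begins 44 mm behind the keys' centres. x points away from the robot, y along the row to the left
- batten1: plain wooden batten 160 x 36 x 24 mm, about 70 g, all alike; origin at its centre, x along its length, y across its width, z through its thickness. Lies flat on the bench or on a 3 mm black rubber mat. It may be absent.
- batten2: plain wooden batten 160 x 36 x 24 mm, about 70 g, all alike; origin at its centre, x along its length, y across its width, z through its thickness. Lies flat on the bench or on a 3 mm black rubber mat. It may be absent.
- batten3: plain wooden batten 160 x 36 x 24 mm, about 70 g, all alike; origin at its centre, x along its length, y across its width, z through its thickness. Lies flat on the bench or on a 3 mm black rubber mat. It may be absent.
- batten4: plain wooden batten 160 x 36 x 24 mm, about 70 g, all alike; origin at its centre, x along its length, y across its width, z through its thickness. Lies flat on the bench or on a 3 mm black rubber mat. It may be absent.
- batten5: plain wooden batten 160 x 36 x 24 mm, about 70 g, all alike; origin at its centre, x along its length, y across its width, z through its thickness. Lies flat on the bench or on a 3 mm black rubber mat. It may be absent.
- batten6: plain wooden batten 160 x 36 x 24 mm, about 70 g, all alike; origin at its centre, x along its length, y across its width, z through its thickness. Lies flat on the bench or on a 3 mm black rubber mat. It may be absent.
- batten7: plain wooden batten 160 x 36 x 24 mm, about 70 g, all alike; origin at its centre, x along its length, y across its width, z through its thickness. Lies flat on the bench or on a 3 mm black rubber mat. It may be absent.
- coupling: black plastic pipe coupling, an upright ring 64 mm across and 60 mm tall, behind the rubber mat; not part of the job. Origin at the centre of its underside.
- elbow: black plastic pipe elbow lying flat, about 90 mm, behind the keypad terminal; not part of the job. Origin under the bend.
- slot1a (a point): where the centre of a batten of layer 1 goes: 12 mm above the pan, 45 mm along the pan's y from its middle; the battens of this layer lie along the pan's x. A point fixed to the scale, nothing to see.
- slot1b (a point): where the centre of a batten of layer 1 goes: 12 mm above the pan, -45 mm along the pan's y from its middle; the battens of this layer lie along the pan's x. A point fixed to the scale, nothing to see.
- slot2a (a point): where the centre of a batten of layer 2 goes: 36 mm above the pan, 45 mm along the pan's x from its middle; the battens of this layer lie along the pan's y. A point fixed to the scale, nothing to see.
- slot2b (a point): where the centre of a batten of layer 2 goes: 36 mm above the pan, -45 mm along the pan's x from its middle; the battens of this layer lie along the pan's y. A point fixed to the scale, nothing to see.
- slot3a (a point): where the centre of a batten of layer 3 goes: 60 mm above the pan, 45 mm along the pan's y from its middle; the battens of this layer lie along the pan's x. A point fixed to the scale, nothing to see.
- slot3b (a point): where the centre of a batten of layer 3 goes: 60 mm above the pan, -45 mm along the pan's y from its middle; the battens of this layer lie along the pan's x. A point fixed to the scale, nothing to see.
- slot4a (a point): where the centre of a batten of layer 4 goes: 84 mm above the pan, 45 mm along the pan's x from its middle; the battens of this layer lie along the pan's y. A point fixed to the scale, nothing to see.
- slot4b (a point): where the centre of a batten of layer 4 goes: 84 mm above the pan, -45 mm along the pan's x from its middle; the battens of this layer lie along the pan's y. A point fixed to the scale, nothing to see.
Not all that is in view belongs to the job. Leave any grey or orange look-alike of the batten3 alone.

How it is judged:
By the outcome, as a careful person would: the job done as asked, in the order asked, and still so for the second after the job is handed in, with the robot touching nothing.
Of batten1, batten2, batten3, batten4, batten5, batten6, batten7 only 5 to 7 are there at a start; the rules pass over those that are not, and their reading is None.
At some moment in a run one of batten1, batten2, batten3, batten4, batten5, batten6, batten7 may be knocked a few centimetres aside while the robot is not near it.
Once in a run the grip may slacken for a moment while it holds something.
It also fails if it takes over 210 s, if anything falls off the work surface, if the arm or the gripper's body presses on something with over 40 N, if the wrist force passes 120 N, or if a joint passes its speed limit or range.

## Working session

There is one attempt and no reset: what is moved stays moved. The work goes in short steps, Python scripts to look and compute and a shell command to move; the robot and the scene stay as the last step left them, time stands still between calls to the robot, and variables do not carry over. Pictures are saved under pics/ and viewed, at most 14 in all, crops included, and the job is handed in when it is done.

```bash
ls; mkdir -p pics; python3 - <<'E'
from cell import ctrl
import cv2
s=ctrl.read_state(); print(s)
for n in ["scene","top"]:
    d=ctrl.get_image(n); cv2.imwrite(f"pics/{n}0.png",d["img"][:,:,::-1]); print(n,d["intrinsics"],d["dist"],d["extrinsics"])
E
```

```text
pics
{'clock': 0.0, 'qpos': array([ 1.2232306 ,  0.62934954,  0.03844045,  1.51835833, -0.02698136,
        0.99633905, -0.02000491]), 'qd': array([-0.00021932,  0.00020174,  0.00055358,  0.00022419, -0.00066016,
        0.00137527, -0.00070539]), 'tau': array([ 1.31222252e-03, -5.63403940e+01,  1.22596063e+00, -1.93444455e+01,
        1.06939909e-02,  1.06661010e-02, -3.22169235e-06]), 'eef_pos': array([ 180.58081146, -623.75165616,  230.38997619]), 'tool_rot': array([-3.13965682e+00,  4.06014998e-05,  2.81772441e-01]), 'force': array([ 0.22971061,  0.55655904, -0.58664315]), 'torque': array([-0.00025303,  0.02299902, -0.03597394]), 'gripper_force': 0.0, 'width': 85.51436845628686}
scene [[494.26058532   0.         276.2181995 ]
 [  0.         494.26058532 204.5964191 ]
 [  0.           0.           1.        ]] [-0.09472607  0.          0.          0.          0.        ] [[-4.50377067e-01 -5.64637972e-01  6.91624506e-01  1.44184493e+03]
 [ 8.92818246e-01 -2.79604262e-01  3.53124676e-01  4.61221220e+02]
 [-6.00644158e-03  7.76534234e-01  6.30046431e-01  9.55576092e+02]
 [ 0.00000000e+00  0.00000000e+00  0.00000000e+00  1.00000000e+00]]
top [[449.01541483   0.         280.44492092]
 [  0.         449.01541483 207.48211057]
 [  0.           0.           1.        ]] [-0.02455621  0.          0.          0.          0.        ] [[ 1.25088761e-02  9.96057837e-01 -8.78197772e-02  3.66471365e+02]
 [-9.99842164e-01  1.13513966e-02 -1.36672428e-02 -2.79497187e+01]
 [-1.26164872e-02  8.79768779e-02  9.96042616e-01  1.39872784e+03]
 [ 0.00000000e+00  0.00000000e+00  0.00000000e+00  1.00000000e+00]]
```

View pics/scene0.png

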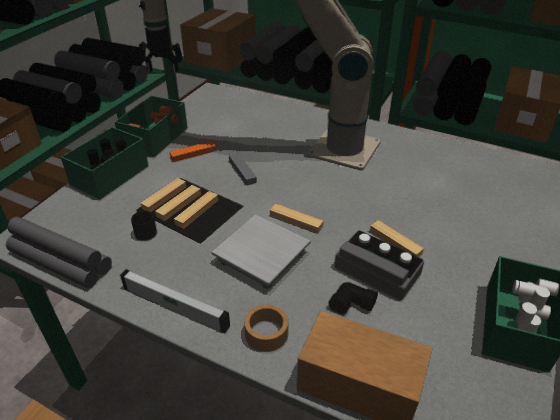

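View pics/top0.png

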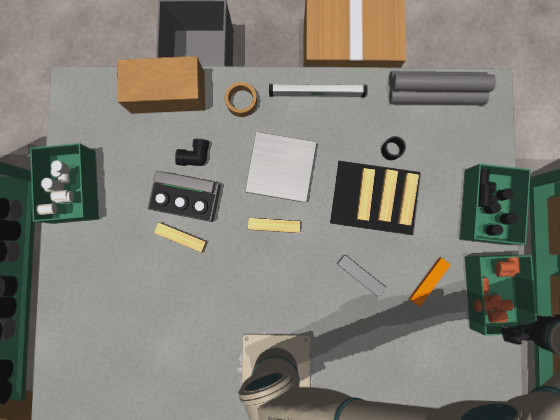

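The bench shows five wooden battens. In the top view three lie on the mat at (col,row) ≈ (366,194), (388,195), (409,197), and two on the bench at (180,236) and (274,225). The grey bar (361,276) and the orange bar (431,280) are the look-alikes. The pan is at (281,167), and the keys are at (160,198), (180,202) and (199,206).

```bash
cat > h.py <<'E'
import numpy as np, cv2
from cell import ctrl
from scipy.optimize import minimize, least_squares
F=np.diag([1.,-1,-1])
def cam(n):
    d=ctrl.get_image(n); d=dict(d); E=np.array(d["extrinsics"]); d["R"]=F@E[:3,:3].T; d["c"]=E[:3,3]; d["name"]=n
    return d
def proj(d,P):
    P=np.atleast_2d(P).astype(float)
    r=cv2.Rodrigues(d["R"])[0]; t=-d["R"]@d["c"]
    return cv2.projectPoints(P,r,t,d["intrinsics"],np.array(d["dist"]))[0][:,0]   # (col,row)
def ray(d,uv):
    p=cv2.undistortPoints(np.float64(uv).reshape(-1,1,2),d["intrinsics"],np.array(d["dist"]))[:,0]
    v=np.c_[p,np.ones(len(p))]@d["R"]; return v/np.linalg.norm(v,axis=1)[:,None]
def onz(d,uv,z):
    v=ray(d,uv); return d["c"]+v*((z-d["c"][2])/v[:,2])[:,None]
def tri(ds,uvs):
    A=0;b=0
    for d,uv in zip(ds,uvs):
        v=ray(d,uv)[0]; M=np.eye(3)-np.outer(v,v); A=A+M; b=b+M@d["c"]
    p=np.linalg.solve(A,b); return p,[np.linalg.norm(proj(d,p)[0]-uv) for d,uv in zip(ds,uvs)]
def wood(img):
    h=cv2.cvtColor(img,cv2.COLOR_RGB2HSV); return (h[...,0]>13)&(h[...,0]<35)&(h[...,1]>60)&(h[...,2]>60)
def box(p,L=160,W=36,H=24):
    x,y,yaw,z=p; c,s=np.cos(yaw),np.sin(yaw)
    return np.array([[x+c*a*L/2-s*b*W/2,y+s*a*L/2+c*b*W/2,z+k*H/2] for a in(-1,1) for b in(-1,1) for k in(-1,1)])
def soft(d,P,shape=(420,560),S=4):
    m=np.zeros((shape[0]*S,shape[1]*S),np.uint8)
    h=cv2.convexHull(np.float32((proj(d,P)+.5)*S-.5)); cv2.fillConvexPoly(m,np.int32(np.round(h*16)),255,shift=4)
    return cv2.resize(m,shape[::-1],interpolation=cv2.INTER_AREA)/255.
def fit(views,p0,fixz=None):
    "views: [(cam,mask)]; p0 x,y,yaw,z of the batten's centre"
    sc=np.array([5,5,.05,5.])
    def cost(q):
        p=np.array(p0)+q*sc if fixz is None else np.r_[np.array(p0[:3])+q*sc[:3],fixz]
        return sum(np.abs(soft(d,box(p))-m).sum()/m.sum() for d,m in views)
    n=4 if fixz is None else 3
    r=minimize(cost,np.zeros(n),method="Nelder-Mead",options=dict(initial_simplex=np.vstack([np.zeros(n),np.eye(n)*1.2]),maxiter=150,xatol=.01,fatol=1e-4))
    p=np.array(p0)+np.r_[r.x,[0]*(4-n)]*sc
    if fixz is not None: p[3]=fixz
    return p,r.fun/len(views)
def blobs(d,zc,amin=150):
    "wood blobs with first guess of batten pose, centre height zc"
    n,l,st,_=cv2.connectedComponentsWithStats(wood(d["img"]).astype(np.uint8)); out=[]
    for i in range(1,n):
        if st[i,4]<amin: continue
        ys,xs=np.where(l==i); w=onz(d,np.c_[xs,ys],zc)[:,:2]
        (c,(a,b),_)=cv2.minAreaRect(np.float32(w)); 
        e=np.linalg.eigh(np.cov(w.T))[1][:,1]
        out.append((np.r_[w.mean(0),np.arctan2(e[1],e[0]),zc],l==i,max(a,b),min(a,b)))
    return out
E
python3 - <<'E'
from h import *
np.set_printoptions(precision=1,suppress=True)
T=cam("top");S=cam("scene")
bt=[b for b in blobs(T,12) if 120<b[2]<200 and b[3]<70]; bs=[b for b in blobs(S,12) if 110<b[2]<230 and b[3]<85]
for b in bt:
    m=min(bs,key=lambda s:np.linalg.norm(s[0][:2]-b[0][:2]))
    p,c=fit([(T,b[1].astype(float)),(S,m[1].astype(float))],b[0]); print("batten",p[:2],p[3],np.round(p[2],3),"cost",round(c,3),"gap",np.linalg.norm(m[0][:2]-b[0][:2]))
print(len(bt),len(bs))
for n in ["scale_top","key_left_top","key_middle_top","key_right_top","coupling","elbow"]:
    a=ctrl.place_of("top",n);b=ctrl.place_of("scene",n)
    print(n,[(np.round(x["position"][::-1]),round(x["confidence"],2)) for x in a[:3]],[(np.round(x["position"][::-1]),round(x["confidence"],2)) for x in b[:3]])
    if a and b: print("   ",*tri([T,S],[np.array(a[0]["position"][::-1]),np.array(b[0]["position"][::-1])]))
# pan: bright quad
for d in (T,S):
    for n in("scale_top",):
        t=ctrl.trace(d["name"],n)
        for x in t[:1]:
            m=x["mask"];ys,xs=np.where(m);w=onz(d,np.c_[xs,ys],45)[:,:2];print("pan",d["name"],m.sum(),x["confidence"],cv2.minAreaRect(np.float32(w)))
for k in ["batten1"]:
    for c in("top","scene"): print(k,c,[(np.round(x["position"][::-1]),round(x["confidence"],2)) for x in ctrl.find_in(c,k)])
E
```

```text
batten [ 532.8 -271.9] 15.127804052316439 3.025 cost 0.058 gap 3.3708835834906066
batten [ 531.3 -340.7] 11.952120149998912 2.982 cost 1.038 gap 65.51470849453571
batten [ 520.  -403.5] 12.954875154408688 2.979 cost 1.018 gap 129.42845738841092
batten [ 442.3 -857.4] 21.933155956850793 3.132 cost 0.92 gap 586.8104986943566
batten [434.3  11.3] 12.183355021570923 1.514 cost 0.105 gap 4.154553218395606
batten [393.6 300.9] 12.059621171447798 1.202 cost 0.269 gap 7.5301204676303595
batten [ 266.9 -468.4] 14.144571133505986 2.508 cost 1.007 gap 326.9467471806636
batten [ 229.5 -860.4] 16.38757064799 3.112 cost 0.995 gap 649.9363022331884
8 3
scale_top [(array([281., 168.]), 0.56)] [(array([259., 245.]), 0.59)]
    [607.9 -13.1  39.6] [np.float64(1.2062789502102673), np.float64(1.3805384163875545)]
key_left_top [(array([158., 200.]), 0.6)] [(array([404., 256.]), 0.63), (array([249., 246.]), 0.36)]
    [503.  351.8  64.5] [np.float64(1.8664314565525717), np.float64(2.177383352516824)]
key_middle_top [(array([179., 199.]), 0.66)] [(array([295., 214.]), 0.51), (array([386., 246.]), 0.46)]
  
[... 495 characters left out ...]
 np.float64(1.1858900486693151)]
pan top 3815 0.61 ((610.3009033203125, -7.7286224365234375), (189.7958526611328, 193.18931579589844), 80.7509994506836)
pan scene 3964 0.82 ((622.66015625, -4.60870361328125), (200.7617950439453, 207.2460174560547), 81.63932800292969)
batten1 top [(array([176., 237.]), 0.96), (array([408., 199.]), 0.79), (array([429., 277.]), 0.79), (array([273., 225.]), 0.77), (array([358., 276.]), 0.75), (array([364., 195.]), 0.61), (array([388., 195.]), 0.57)]
batten1 scene [(array([194., 212.]), 0.92), (array([164., 193.]), 0.9), (array([242., 170.]), 0.77), (array([393., 237.]), 0.75), (array([299., 215.]), 0.67), (array([178., 203.]), 0.58), (array([192., 152.]), 0.56)]
```

```bash
python3 -m crank '[[[0,0,0,0.88],[0,0,0,0.88],[0,0,0,0.88],[0,0,0,0.88],[0,0,0,0.88],[0,0,0,0.88]]]' ; python3 -m crank '[[[0.86,-0.94,0,0],[0.86,-0.94,0,0],[0.86,-0.94,0,0],[0.86,-0.94,0,0],[0.86,-0.94,0,0],[0.86,-0.94,0,0],[0.86,-0.94,0,0]]]'; python3 -m crank '[[[0.86,-0.94,0,0],[0.86,-0.94,0,0],[0.86,-0.94,0,0],[0.86,-0.94,0,0],[0.86,-0.94,0,0],[0.86,-0.94,0,0],[0.86,-0.94,0,0],[0,0,0,0],[0,0,0,0]]]'
python3 - <<'E'
from h import *
np.set_printoptions(precision=3,suppress=True)
W=cam("wrist"); cv2.imwrite("pics/w1.png",W["img"][:,:,::-1]); s=ctrl.read_state()
print(s["eef_pos"],s["tool_rot"],W["intrinsics"],W["dist"],W["extrinsics"])
print("tcp-axis hits bench at px",proj(W,[[*s["eef_pos"][:2],0],s["eef_pos"]]))
for b in blobs(W,15,400): print(b[0],b[2:])
E
```

```text
clock: 1.5
eef_pos: [180.8, -624.4, 231.3]
tool_rot: [3.142, -0.0, -0.144]
force: [-0.0, 0.5, -0.7]
width: 85.7
gripper_force: 0.0
clock: 2.08
eef_pos: [354.0, -481.5, 231.5]
tool_rot: [3.141, -0.0, -0.141]
force: [0.6, -1.4, -0.1]
width: 85.2
gripper_force: 0.0
clock: 2.83
eef_pos: [527.0, -338.3, 231.1]
tool_rot: [-3.14, -0.001, -0.136]
force: [-0.6, -0.9, 0.2]
width: 85.4
gripper_force: 0.0
[ 525.203 -340.357  231.163] [ 3.141  0.    -0.139] [[367.597   0.    279.641]
 [  0.    367.597 210.671]
 [  0.      0.      1.   ]] [-0.102  0.     0.     0.     0.   ] [[  -0.136    0.95     0.28   597.853]
 [  -0.991   -0.13    -0.04  -349.584]
 [  -0.002   -0.283    0.959  373.308]
 [   0.       0.       0.       1.   ]]
tcp-axis hits bench at px [[281.038 176.274]
 [282.04  280.583]]
[ 540.355 -342.584    3.053   15.   ] (165.53866577148438, 37.88163757324219)
[ 522.794 -405.389    2.976   15.   ] (165.53164672851562, 40.96514129638672)
[ 527.103 -271.376    2.989   15.   ] (165.63429260253906, 40.9027099609375)
[438.182 -43.396   1.554  15.   ] (96.86801147460938, 45.702754974365234)
```

View pics/w1.png

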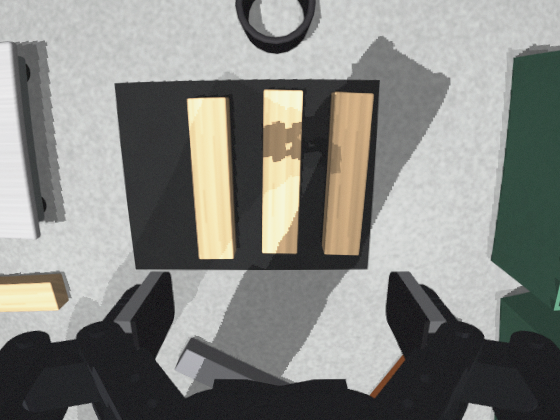

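The wrist view shows the three wooden battens on the mat at columns 211, 283 and 350, around row 175. The coupling is behind them, with the grey and orange bars in front at the bottom.

```bash
cat >> h.py <<'E'
import pickle
def save(d,k): pickle.dump(d,open(f"{k}.pkl","wb"))
def load(k): return pickle.load(open(f"{k}.pkl","rb"))
E
python3 -c "
from h import *
save(cam('wrist'),'wA')"
python3 -m crank '[[[0,-1,0,0],[0,-1,0,0],[0,-1,0,0],[0,0,0,0],[0,0,0,0]]]'; python3 -c "
from h import *
save(cam('wrist'),'wB')"
python3 -m crank '[[[0,-1,0,0],[0,-1,0,0],[0,-1,0,0],[0,-1,0,0],[0,-1,0,0],[0,-1,0,0],[0,-1,0,0],[0,-1,0,0],[0,-1,0,0],[0,-1,0,0],[0,0,0,0],[0,0,0,0]]]'; python3 - <<'E'
from h import *
np.set_printoptions(precision=3,suppress=True)
d=cam('wrist'); save(d,'wC'); cv2.imwrite("pics/w2.png",d["img"][:,:,::-1])
A,B=load('wA'),load('wB')
ba=[b for b in blobs(A,15,400) if b[2]>150]; bb=blobs(B,15,400)
for b in ba:
    m=min(bb,key=lambda s:np.linalg.norm(s[0][:2]-b[0][:2]))
    print(b[0],m[0],m[2:]); print("  fit",fit([(A,b[1].astype(float)),(B,m[1].astype(float))],b[0]))
for b in blobs(d,12,400): print(b[0],b[2:])
for n in("scale_top","key_right_top"): print(n,ctrl.place_of("wrist",n))
E
```

```text
clock: 3.35
eef_pos: [535.0, -266.4, 231.6]
tool_rot: [3.142, 0.0, -0.14]
force: [-0.2, -1.9, 0.3]
width: 85.7
gripper_force: 0.0
clock: 4.4
eef_pos: [570.8, -19.6, 231.3]
tool_rot: [3.141, -0.0, -0.14]
force: [-0.4, -1.1, 0.5]
width: 85.4
gripper_force: 0.0
[ 540.552 -342.349    3.044   15.   ] [ 533.459 -341.766    2.984   15.   ] (164.63914489746094, 41.189613342285156)
  fit (array([ 531.057, -340.884,    2.983,   14.709]), np.float64(0.4631947250171571))
[ 523.114 -405.177    2.975   15.   ] [ 534.111 -403.904    2.967   15.   ] (165.84471130371094, 45.19028854370117)
  fit (array([ 520.343, -404.334,    2.977,   14.748]), np.float64(0.25372240093721415))
[ 525.506 -271.466    2.983   15.   ] [ 552.229 -274.095    3.036   15.   ] (165.71963500976562, 37.70806121826172)
  fit (array([ 530.947, -271.978,    3.017,   13.772]), np.float64(0.5825565881012273))
[ 534.489 -275.159    3.026   12.   ] (166.54281616210938, 53.12803649902344)
[ 482.759 -315.109   -3.142   12.   ] (94.19534301757812, 19.26456069946289)
[434.39   10.21    1.519  12.   ] (164.59722900390625, 48.212276458740234)
scale_top [{'position': [141.4, 259.3], 'confidence': 0.91}]
key_right_top [{'position': [308.8, 42.9], 'confidence': 0.65}]
```

View pics/w2.png

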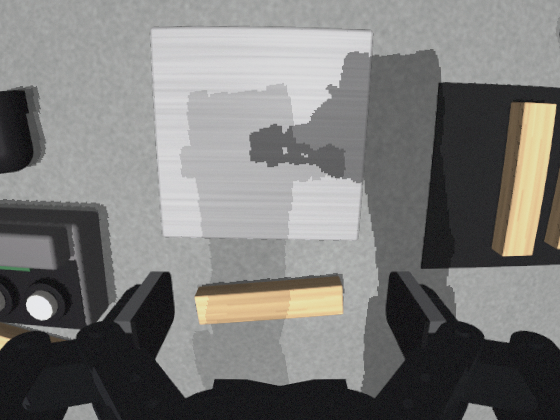

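```bash

python3 -m crank '[[[-0.57,-0.96,0,0],[-0.57,-0.96,0,0],[-0.57,-0.96,0,0],[-0.57,-0.96,0,0],[0,0,0,0],[0,0,0,0]]]' >/dev/null; python3 -c "
from h import *
save(cam('wrist'),'wD')"
python3 -m crank '[[[-0.57,-0.96,0,0],[-0.57,-0.96,0,0],[-0.57,-0.96,0,0],[-0.57,-0.96,0,0],[0,0,0,0],[0,0,0,0]]]' >/dev/null; python3 -c "
from h import *
save(cam('wrist'),'wE')"
python3 -m crank '[[[-0.57,-0.96,0,0],[-0.57,-0.96,0,0],[-0.57,-0.96,0,0],[-0.57,-0.96,0,0],[0,0,0,0],[0,0,0,0]]]'; python3 - <<'E'
from h import *
np.set_printoptions(precision=3,suppress=True)
f=cam('wrist'); save(f,'wF'); cv2.imwrite("pics/w3.png",np.vstack([np.hstack([cv2.resize(load(k)["img"],(400,300))[:,:,::-1] for k in p]) for p in (("wD","wE"),("wF","wC"))]))
print(ctrl.read_state()["eef_pos"])
for k in("key_left_top","key_middle_top","key_right_top"): print(k,ctrl.place_of("wrist",k))
# white keys
for kk in("wE","wF"):
    d=load(kk); h=cv2.cvtColor(d["img"],cv2.COLOR_RGB2HSV)
    m=((h[...,2]>200)&(h[...,1]<40)).astype(np.uint8); n,l,st,c=cv2.connectedComponentsWithStats(m)
    for i in range(1,n):
        if 100<st[i,4]<3000: print(kk,c[i],st[i,2:],onz(d,c[i],58))
for b in blobs(f,12,400): print(b[0],b[2:])
E
```

```text
clock: 6.15
eef_pos: [442.4, 289.4, 231.3]
tool_rot: [3.141, -0.001, -0.141]
force: [1.2, -0.9, -0.6]
width: 85.2
gripper_force: 0.0
[442.967 288.079 231.288]
key_left_top [{'position': [121.2, 190.9], 'confidence': 0.82}]
key_middle_top [{'position': [121.2, 266.1], 'confidence': 0.86}]
key_right_top [{'position': [127.7, 339.9], 'confidence': 0.86}]
wE [ 88.  190.1] [ 31  31 743] [[507.554 357.731  58.   ]]
wE [154.745 192.451] [ 32  32 801] [[496.274 296.371  58.   ]]
wE [224.064 195.088] [ 33  32 817] [[484.926 235.058  58.   ]]
wF [191.981 121.735] [ 33  35 930] [[509.147 353.468  58.   ]]
wF [265.62  121.465] [ 34  31 766] [[500.106 291.845  58.   ]]
[435.959  46.276   1.496  12.   ] (104.16018676757812, 39.49169158935547)
[388.814 285.111   1.177  12.   ] (164.1246795654297, 42.542335510253906)
```

View pics/w3.png

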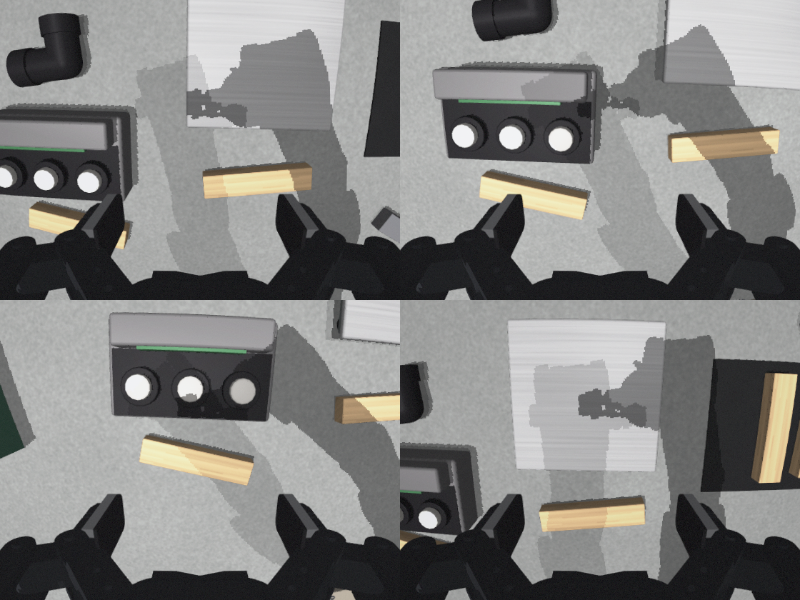

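```bash
python3 - <<'E'
from h import *
np.set_printoptions(precision=2,suppress=True)
C,D,E_,Fv=[load(k) for k in("wC","wD","wE","wF")]
K=[([88,190.1],[192,121.7]),([154.7,192.5],[265.6,121.5]),([224.1,195.1],[340,127.7])]
for a,b in K: print("key",*tri([E_,Fv],[np.array(a),np.array(b)]))
def ref(d,pts):
    g=cv2.cvtColor(d["img"],cv2.COLOR_RGB2GRAY)
    return cv2.cornerSubPix(g,np.float32(pts).reshape(-1,1,2),(6,6),(-1,-1),(3,50,.01))[:,0]
c=ref(C,[(151,29),(372,32),(358,239),(164,236)]); d=ref(D,[(462,181),(262,178)]); print(c,d)
print("BR",*tri([C,D],[c[2],d[0]])); print("BL",*tri([C,D],[c[3],d[1]]))
for z in(42,45):
    w=onz(C,c,z)[:,:2]; print(z,"pan c",w.mean(0),"sides",np.linalg.norm(w-np.roll(w,-1,0),axis=1),"yaws",[np.arctan2(*(v[::-1])) for v in ((w[0]-w[3]),(w[1]-w[2]),(w[0]-w[1]),(w[3]-w[2]))])
# battens 4,5
ds={"C":C,"D":D,"E":E_,"F":Fv}
for n,d in ds.items():
    for b in blobs(d,12,400):
        if b[2]>150: print(n,b[0],b[2:],fit([(d,b[1].astype(float))],b[0],12))
E
```

```text
key [509.4  350.5   70.45] [np.float64(0.08235580939066404), np.float64(0.08844722901788166)]
key [499.93 290.85  73.36] [np.float64(1.0257722577326014), np.float64(1.0896212845012387)]
key [487.61 232.46  71.08] [np.float64(0.3007923614086132), np.float64(0.3155080063170117)]
[[150.85  28.45]
 [371.39  31.46]
 [356.32 238.37]
 [163.11 235.39]] [[466.84 179.19]
 [261.76 176.51]]
BR [512.34 -84.26  58.32] [np.float64(0.9610008910345553), np.float64(0.9860716337123063)]
BL [535.97  98.11  42.42] [np.float64(0.10371451190997683), np.float64(0.10978598547272901)]
42 pan c [613.26  -9.07] sides [187.27 186.13 187.27 186.7 ] yaws [np.float64(-0.16065805191137747), np.float64(-0.16066679513019064), np.float64(1.4103571177310141), np.float64(1.4134140079863189)]
45 pan c [613.52  -9.27] sides [185.57 184.44 185.57 185.01] yaws [np.float64(-0.1606580519113774), np.float64(-0.1606667951301906), np.float64(1.4103571177310144), np.float64(1.4134140079863193)]
C [ 534.49 -275.16    3.03   12.  ] (166.54281616210938, 53.12803649902344) (array([ 532.66, -275.37,    3.02,   12.  ]), np.float64(0.02419366453794681))
C [434.39  10.21   1.52  12.  ] (164.59722900390625, 48.212276458740234) (array([434.54,  10.08,   1.52,  12.  ]), np.float64(0.05173223973685335))
D [434.25   8.49   1.51  12.  ] (164.57032775878906, 45.227108001708984) (array([434.42,  10.47,   1.51,  12.  ]), np.float64(0.09595417114214107))
E [433.99   1.91   1.5   12.  ] (168.90234375, 42.18246078491211) (array([434.54,  10.12,   1.51,  12.  ]), np.float64(0.21559055118110232))
E [394.56 287.53   1.11  12.  ] (164.66647338867188, 47.33069610595703) (array([394.01, 299.96,   1.2 ,  12.  ]), np.float64(0.7244181206619195))
F [388.81 285.11   1.18  12.  ] (164.1246795654297, 42.542335510253906) (array([394.63, 300.14,   1.2 ,  12.  ]), np.float64(0.400663092185355))
```

```bash

python3 -m crank '[[[0.765,-0.943,0,0],[0.765,-0.943,0,0],[0.765,-0.943,0,0],[0,0,1,0],[0,0,1,0],[0,0,1,0],[0,0,1,0],[0,0,1,0],[0,0,0.9,0],[0,0,0,0],[0,0,0,0]]]' 1; python3 -m crank '[[[0,0,0.2,0],[0,0,0.15,0],[0,0,0,0]]]';python3 - <<'E'
from h import *
d=cam('wrist');save(d,'wG');cv2.imwrite("pics/w4.png",d["img"][:,:,::-1])
E
```

```text
clock: 7.27
eef_pos: [508.5, 350.3, 83.1]
tool_rot: [3.139, 0.001, -0.143]
force: [0.4, -0.0, 0.1]
width: -0.2
gripper_force: 0.0
clock: 7.52
eef_pos: [508.7, 352.1, 75.7]
tool_rot: [-3.141, -0.001, -0.141]
force: [-0.1, -0.6, 0.4]
width: -0.1
gripper_force: 0.0
```

View pics/w4.png

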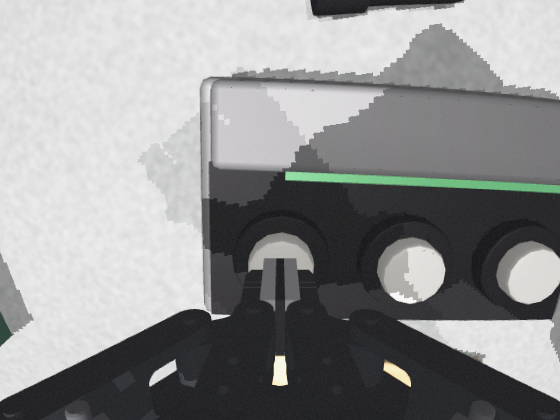

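The shut fingers stand just over the left key at about (281,265), centred on it sideways. I'm pressing in small steps.

```bash
for i in 1 2 3; do python3 -m crank '[[[0,0,0.1,0],[0,0,0,0],[0,0,0,0]]]' | grep -E "eef|force: \["; done
```

```text
eef_pos: [508.3, 352.2, 72.8]
force: [-0.1, -0.2, 0.4]
eef_pos: [508.5, 352.4, 70.3]
force: [0.3, 0.5, 1.2]
eef_pos: [508.5, 352.4, 67.8]
force: [-0.8, -0.2, 4.2]
```

```bash
for i in 1 2; do python3 -m crank '[[[0,0,0.08,0],[0,0,0,0],[0,0,0,0]]]' | grep -E "eef|force: \["; done
```

```text
eef_pos: [508.6, 352.4, 66.1]
force: [-0.0, -0.1, 7.7]
eef_pos: [508.6, 352.4, 65.9]
force: [-4.0, -2.0, 19.1]
```

Left key was pressed to its stop. Next, the mat battens: I'm lifting and travelling to the left-hand one.

```bash

python3 -m crank '[[[0,0,-0.9,0],[0,0,-0.9,0],[0,0,-0.9,0],[0,0,-0.9,0],[0,0,-0.9,0],[0,0,-0.9,0]]]' -0.2 >/dev/null
python3 -m crank '[[[0.18,0.985,0,0],[0.18,0.985,0,0],[0.18,0.985,0,0],[0.18,0.985,0,0],[0.18,0.985,0,0],[0.18,0.985,0,0],[0.18,0.985,0,0],[0.18,0.985,0,0],[0.18,0.985,0,0],[0.18,0.985,0,0],[0.18,0.985,0,0],[0.18,0.985,0,0]]]' >/dev/null
python3 -m crank '[[[0.18,0.985,0,0],[0.18,0.985,0,0],[0.18,0.985,0,0],[0.18,0.985,0,0],[0.18,0.985,0,0],[0.18,0.985,0,0],[0.18,0.985,0,0],[0.18,0.985,0,0],[0.18,0.985,0,0],[0.18,0.985,0,0],[0.18,0.985,0,0],[0.18,0.985,0,0]]]' >/dev/null
python3 -m crank '[[[0.18,0.985,0,0],[0,0,0,0],[0,0,0,0],[0,0,0,0]]]'
cat >> h.py <<'E'
def go(tx,ty,tyaw=None,tz=None,s=None):
    "rows needed: turn first, then shift along the turned axes (units of a row)"
    s=s or ctrl.read_state(); p=s["eef_pos"]; y=s["tool_rot"][2]
    t=0 if tyaw is None else ((tyaw-y+np.pi/2)%np.pi-np.pi/2)
    y2=y+t; d=np.array([tx-p[0],ty-p[1]])
    return dict(turn=round(-t/.08,2),dx=round((np.cos(y2)*d[0]+np.sin(y2)*d[1])/25,2),dy=round((np.sin(y2)*d[0]-np.cos(y2)*d[1])/25,2),dz=None if tz is None else round((p[2]-tz)/25,2))
def see(d,z,amin=400):
    o=[]
    for b in blobs(d,z,amin):
        if b[2]<140: continue
        ys,xs=np.where(b[1]); w=onz(d,np.c_[xs,ys],z)[:,:2]; (c,wh,a)=cv2.minAreaRect(np.float32(w)); 
        p,f=fit([(d,b[1].astype(float))],np.r_[c,b[0][2:]],z); o.append((np.round(p,3),round(f,3)))
    return o
E
python3 - <<'E'
from h import *
d=cam("wrist")
for o in see(d,15): print(o, go(*o[0][:3],tz=7))
E
```

```text
clock: 11.65
eef_pos: [532.9, -272.2, 197.9]
tool_rot: [-3.14, 0.001, -0.14]
force: [0.2, 0.9, 0.2]
width: 51.3
gripper_force: 0.0
(array([ 530.919, -340.992,    2.984,   15.   ]), np.float64(0.023)) {'turn': np.float64(0.23), 'dx': np.float64(0.34), 'dy': np.float64(2.75), 'dz': np.float64(7.64)}
(array([ 520.148, -404.5  ,    2.976,   15.   ]), np.float64(0.436)) {'turn': np.float64(0.33), 'dx': np.float64(0.36), 'dy': np.float64(5.33), 'dz': np.float64(7.64)}
(array([ 533.739, -272.878,    3.02 ,   15.   ]), np.float64(0.608)) {'turn': np.float64(-0.22), 'dx': np.float64(0.03), 'dy': np.float64(0.05), 'dz': np.float64(7.64)}
```

```bash

python3 -m crank '[[[0.03,0.05,0,-0.22],[0,0,1,0],[0,0,1,0],[0,0,1,0],[0,0,1,0],[0,0,1,0],[0,0,1,0],[0,0,1,0],[0,0,0.4,0],[0,0,0.24,0],[0,0,0,0],[0,0,0,0]]]'
python3 -m crank '[[[0,0,0,0],[0,0,0,0],[0,0,0,0],[0,0,0,0],[0,0,0,0]]]' 1
python3 -m crank '[[[0,0,-0.5,0],[0,0,-1,0],[0,0,-1,0],[0,0,-1,0],[0,0,0,0]]]'
python3 -c "
from h import *
print(go(605.3,-53.4,-0.16,55)); d=cam('wrist'); save(d,'wH'); cv2.imwrite('pics/w5.png',d['img'][:,:,::-1])"
```

```text
clock: 12.7
eef_pos: [534.7, -274.6, 8.4]
tool_rot: [3.141, -0.001, -0.122]
force: [-0.5, 0.8, 0.3]
width: 51.4
gripper_force: 0.0
clock: 13.12
eef_pos: [535.2, -275.2, 9.4]
tool_rot: [3.141, -0.003, -0.123]
force: [-0.4, 0.6, 6.8]
width: 34.8
gripper_force: 61.7
clock: 13.53
eef_pos: [536.9, -276.3, 100.9]
tool_rot: [3.139, -0.009, -0.123]
force: [0.6, -0.5, -0.9]
width: 34.7
gripper_force: 48.3
{'turn': np.float64(0.46), 'dx': np.float64(1.28), 'dy': np.float64(-9.24), 'dz': np.float64(1.83)}
```

View pics/w5.png

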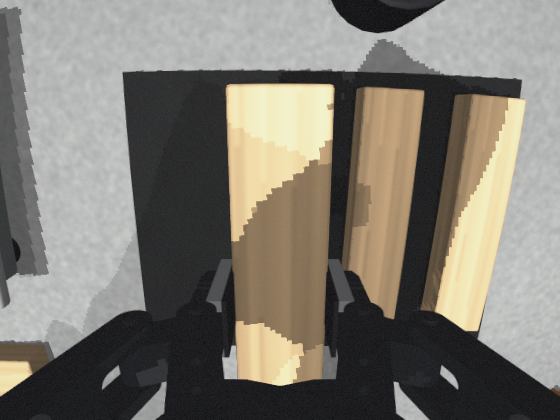

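```bash

python3 -m crank '[[[0,0,0,0.46],[0.13,-0.925,0,0],[0.13,-0.925,0,0],[0.13,-0.925,0,0],[0.13,-0.925,0,0],[0.13,-0.925,0,0],[0.13,-0.925,0,0],[0.13,-0.925,0,0],[0.13,-0.925,0,0],[0.13,-0.925,0,0],[0.13,-0.925,0,0],[0,0,0,0]]]'
python3 -m crank '[[[0,0,0,0],[0,0,0.8,0],[0,0,0.6,0],[0,0,0,0],[0,0,0,0]]]'
python3 -c "
from h import *
print(go(605.3,-53.4,-0.16,52)); d=cam('wrist'); save(d,'wI'); cv2.imwrite('pics/w6.png',d['img'][:,:,::-1])"
```

```text
clock: 14.58
eef_pos: [603.8, -44.0, 94.5]
tool_rot: [-3.137, 0.001, -0.152]
force: [1.3, 1.1, -0.2]
width: 34.5
gripper_force: 65.9
clock: 15.0
eef_pos: [601.5, -53.0, 59.4]
tool_rot: [3.141, 0.003, -0.162]
force: [-0.3, -0.0, 1.0]
width: 34.7
gripper_force: 65.9
{'turn': np.float64(-0.02), 'dx': np.float64(0.15), 'dy': np.float64(-0.01), 'dz': np.float64(0.3)}
```

View pics/w6.png

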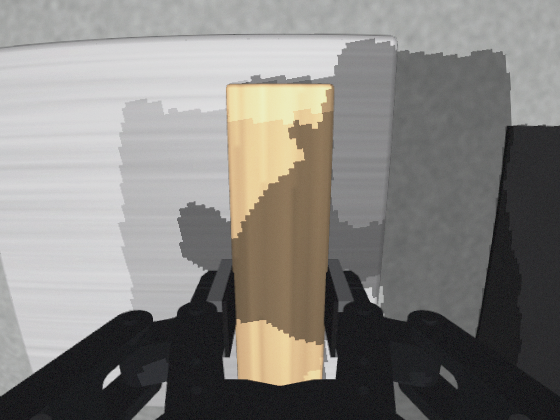

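```bash
python3 - <<'E'
from h import *
np.set_printoptions(precision=1,suppress=True)
d=load('wI')
x=np.array([np.cos(-.16),np.sin(-.16)]);y=np.array([-x[1],x[0]])
pc=onz(d,[[397,38],[386,222],[0,47]],45)[:,:2]; print("pan corner TR, right edge pt, far edge pt",pc,"vs centre",[(( p-[612.5,-9])@x,(p-[612.5,-9])@y) for p in pc])
for z in(76,78,80):
    b=onz(d,[[228,84],[332,84]],z)[:,:2]; print(z,b,np.linalg.norm(b[0]-b[1]),"centre of batten",b.mean(0)-80*x)
E
```

```text
pan corner TR, right edge pt, far edge pt [[ 690.3 -116.7]
 [ 613.4 -105. ]
 [ 718.2   48. ]] vs centre [(np.float64(93.94698185777116), np.float64(-93.91251624049166)), (np.float64(16.155310833018877), np.float64(-94.60231298591664)), (np.float64(95.26121048481005), np.float64(73.14598025711466))]
76 [[681.  -50.2]
 [675.5 -83.8]] 34.0275528149974 centre of batten [599.3 -54.3]
78 [[680.9 -50.5]
 [675.5 -83.5]] 33.48493741209012 centre of batten [599.2 -54.2]
80 [[680.8 -50.7]
 [675.4 -83.2]] 32.942322009182845 centre of batten [599.1 -54.2]
```

The held batten is over the pan's right half. Its far end at row 84 and the pan corner at (397,38) put it 5 mm short along pan x, so I correct and lower.

```bash
python3 -m crank '[[[0.19,-0.06,0,0],[0,0,0.2,0],[0,0,0,0]]]' | grep -E "eef|force: \["; for i in 1 2 3; do python3 -m crank '[[[0,0,0.06,0],[0,0,0,0],[0,0,0,0]]]' | grep -E "eef|force: \["; done
```

```text
eef_pos: [608.3, -50.8, 55.1]
force: [-0.7, 0.5, -0.3]
eef_pos: [607.6, -50.7, 53.6]
force: [0.4, -0.7, -1.5]
eef_pos: [607.7, -50.7, 52.0]
force: [-1.1, -0.2, -0.9]
eef_pos: [607.9, -50.7, 51.4]
force: [-1.1, -0.5, 6.1]
```

```bash
python3 - <<'E'
from h import *
np.set_printoptions(precision=1,suppress=True)
d=cam('wrist')
m=wood(d["img"]); m[260:]=0
ys,xs=np.where(m); w=onz(d,np.c_[xs,ys],69)[:,:2]
x=np.array([np.cos(-.16),np.sin(-.16)]);y=np.array([-x[1],x[0]]); q=(w-[612.5,-9])@np.c_[x,y]
print("far end",np.percentile(q[:,0],99.5),"y range",np.percentile(q[:,1],[.5,99.5]), [tuple(np.percentile(q[(q[:,0]>a)&(q[:,0]<a+15),1],[2,98])) for a in(20,40,60)])
E
```

```text
far end 79.96285310704533 y range [-60.7 -25.8] [(np.float64(-60.186544375565305), np.float64(-26.275148944347904)), (np.float64(-60.201718951602345), np.float64(-26.334016320715296)), (np.float64(-60.394707657605814), np.float64(-26.23435256756141))]
```

```bash
python3 -m crank '[[[0,0,-0.06,0],[0,0.07,0,0],[0,0,0.06,0],[0,0,0,0]]]' | grep -E "eef|force: \["; python3 -m crank '[[[0,0,0,0],[0,0,0,0],[0,0,0,0],[0,0,0,0],[0,0,-0.3,0],[0,0,-1,0],[0,0,-1,0],[0,0,-1,0],[0,0,-1,0],[0,0,-1,0],[0,0,0,0]]]' -0.2; python3 -c "
from h import *
d=cam('wrist')
for z in (57,15): 
  for o in see(d,z):print(z,o)
print(go(530.9,-341,-.155,60))"
```

```text
eef_pos: [607.7, -52.9, 51.4]
force: [-1.3, -0.3, 7.4]
clock: 17.35
eef_pos: [610.8, -53.0, 188.7]
tool_rot: [-3.141, -0.01, -0.16]
force: [1.8, -0.8, -0.5]
width: 51.1
gripper_force: 0.0
57 (array([605.827, -53.754,   2.98 ,  57.   ]), np.float64(0.033))
15 (array([606.355, -53.176,   3.002,  15.   ]), np.float64(0.211))
{'turn': np.float64(-0.06), 'dx': np.float64(-1.33), 'dy': np.float64(11.88), 'dz': np.float64(5.06)}
```

The first batten lies within 1 mm of slot1b. Next is the middle batten on the mat.

```bash

python3 -m crank '[[[-0.11,0.99,0,0],[-0.11,0.99,0,0],[-0.11,0.99,0,0],[-0.11,0.99,0,0],[-0.11,0.99,0,0],[-0.11,0.99,0,0],[-0.11,0.99,0,0],[-0.11,0.99,0,0],[-0.11,0.99,0,0],[-0.11,0.99,0,0],[-0.11,0.99,0,0],[-0.11,0.99,0,0]]]'>/dev/null
python3 -m crank '[[[0,0,0,0],[0,0,0,0]]]'|grep eef
python3 - <<'E'
from h import *
d=cam("wrist")
for o in see(d,15): print(o, go(*o[0][:3],tz=9))
E
```

```text
eef_pos: [525.9, -342.0, 182.1]
(array([ 494.783, -335.305,    2.991,   15.   ]), np.float64(1.569)) {'turn': np.float64(-0.13), 'dx': np.float64(-1.3), 'dy': np.float64(0.01), 'dz': np.float64(6.92)}
(array([ 520.559, -404.141,    2.975,   15.   ]), np.float64(0.048)) {'turn': np.float64(0.07), 'dx': np.float64(0.17), 'dy': np.float64(2.57), 'dz': np.float64(6.92)}
```

```bash

python3 -m crank '[[[0.2,-0.05,0,0],[0,0,1,0],[0,0,1,0],[0,0,1,0],[0,0,1,0],[0,0,1,0],[0,0,1,0],[0,0,0.5,0],[0,0,0.35,0],[0,0,0,0],[0,0,0,0]]]' | grep -E "eef|force: \["
python3 -m crank '[[[0,0,0,0],[0,0,0,0],[0,0,0,0],[0,0,0,0],[0,0,0,0]]]' 1| grep -E "eef|force|width"
python3 -m crank '[[[0,0,-0.5,0],[0,0,-1,0],[0,0,-1,0],[0,0,-1,0],[0,0,-0.5,0],[0,0,0,0]]]'| grep -E "eef|force|width"
python3 -c "
from h import *
print(go(619.7,35.4,-0.16,60))"
```

```text
eef_pos: [533.5, -339.7, 12.3]
force: [-0.7, 0.1, 0.5]
eef_pos: [533.9, -340.7, 13.6]
force: [-0.6, 0.7, 6.0]
width: 34.5
gripper_force: 61.8
eef_pos: [534.7, -341.3, 115.7]
force: [0.5, 0.0, -0.8]
width: 34.5
gripper_force: 61.1
{'turn': np.float64(0.0), 'dx': np.float64(0.96), 'dy': np.float64(-15.42), 'dz': np.float64(2.23)}
```

```bash

python3 -m crank '[[[0.06,-0.965,0,0],[0.06,-0.965,0,0],[0.06,-0.965,0,0],[0.06,-0.965,0,0],[0.06,-0.965,0,0],[0.06,-0.965,0,0],[0.06,-0.965,0,0],[0.06,-0.965,0,0],[0.06,-0.965,0,0],[0.06,-0.965,0,0]]]' >/dev/null
python3 -m crank '[[[0.06,-0.965,0,0],[0.06,-0.965,0,0],[0.06,-0.965,0,0],[0.06,-0.965,0,0],[0.06,-0.965,0,0],[0.06,-0.965,0,0],[0,0,0,0],[0,0,0,0],[0,0,1,0],[0,0,1,0],[0,0,0,0],[0,0,0,0]]]'
cat >> h.py <<'E'
PC=np.array([612.5,-9]);PX=np.array([np.cos(-.16),np.sin(-.16)]);PY=np.array([-PX[1],PX[0]])
def held(ztop,ax,rowmax=255):
    "held batten in the wrist view: far end along tool x and mid line, as pan coordinates relative to pan centre; ax=tool x as pan axis 0/1"
    d=cam('wrist'); m=wood(d["img"]); m[rowmax:]=0
    n,l,st,c=cv2.connectedComponentsWithStats(cv2.morphologyEx(m.astype(np.uint8),cv2.MORPH_CLOSE,np.ones((5,5))))
    m=l==l[235,280] 
    ys,xs=np.where(m); w=onz(d,np.c_[xs,ys],ztop)[:,:2]; q=(w-PC)@np.c_[PX,PY]
    if ax: q=q[:,::-1]
    sg=1 if abs(q[:,0].max())>abs(q[:,0].min()) else -1
    f=np.percentile(q[:,0]*sg,99.5)*sg
    out=[]
    for a in(10,25,40):
        t=q[np.abs(q[:,0]-(f-sg*a))<4,1]; out.append((t.min()+t.max())/2)
    print("held: centre along",round(f-sg*80,1),"mid line across",np.round(out,1),"width",round(np.ptp(t),1)); return d
E
python3 -c "
from h import *
s=ctrl.read_state(); d=held(s['eef_pos'][2]+18,0); print(s['eef_pos'])"
```

```text
clock: 22.28
eef_pos: [616.0, 35.6, 60.3]
tool_rot: [3.14, 0.004, -0.162]
force: [1.1, 0.5, -0.4]
width: 34.2
gripper_force: 61.1
held: centre along -7.2 mid line across [43.2 43.3 43.3] width 34.0
[616.03136038  35.63756574  60.32941184]
```

```bash
python3 -m crank '[[[0.24,-0.06,0,0],[0,0,0,0],[0,0,0,0]]]' | grep -E "eef|force: \["; for i in 1 2 3; do python3 -m crank '[[[0,0,0.06,0],[0,0,0,0],[0,0,0,0]]]' | grep -E "eef|force: \["; done;python3 -c "
from h import *
held(69.5,0)"
```

```text
eef_pos: [625.5, 37.8, 63.1]
force: [0.1, 0.7, -1.4]
eef_pos: [623.9, 37.9, 60.5]
force: [1.4, 0.3, 0.4]
eef_pos: [623.9, 37.9, 58.7]
force: [-0.3, 0.8, -0.9]
eef_pos: [623.9, 37.8, 57.2]
force: [-0.0, 0.9, -1.0]
held: centre along 0.4 mid line across [46.7 46.7 46.7] width 35.5
```

```bash
for i in 1 2 3; do python3 -m crank '[[[0,0.02,0.06,0],[0,0,0,0],[0,0,0,0]]]' | grep -E "eef|force: \["; done;python3 -c "
from h import *
held(69,0)"
```

```text
eef_pos: [624.0, 37.3, 55.8]
force: [0.4, -1.7, -1.0]
eef_pos: [624.1, 37.3, 55.6]
force: [-3.5, 0.8, 8.4]
eef_pos: [624.1, 37.3, 55.6]
force: [-5.8, 1.8, 18.3]
held: centre along 0.6 mid line across [46.3 46.2 46.2] width 35.3
```

```bash
python3 -m crank '[[[0,0,-0.13,0],[0,0.05,0,0],[0,0,0.08,0],[0,0,0,0],[0,0,0,0]]]' | grep -E "eef|force: \["; python3 -m crank '[[[0,0,0,0],[0,0,0,0],[0,0,0,0],[0,0,0,0],[0,0,-0.3,0],[0,0,-1,0],[0,0,-1,0],[0,0,-1,0],[0,0,-1,0],[0,0,-1,0],[0,0,0,0],[0,0,0,0]]]' -0.2; python3 -c "
from h import *
d=cam('wrist')
for o in see(d,57):print(o)
print(go(434.5,10,1.515,60))"
```

```text
eef_pos: [624.1, 34.8, 55.6]
force: [-3.7, -1.0, 13.4]
clock: 25.6
eef_pos: [624.6, 35.1, 188.5]
tool_rot: [-3.141, -0.004, -0.16]
force: [-0.8, 0.6, -0.8]
width: 51.9
gripper_force: 0.0
(array([621.002,  34.044,   2.98 ,  57.   ]), np.float64(0.036))
(array([605.573, -54.158,   2.992,  57.   ]), np.float64(0.105))
{'turn': np.float64(18.34), 'dx': np.float64(1.43), 'dy': np.float64(7.49), 'dz': np.float64(5.08)}
```

```bash

python3 -m crank '[[[-0.918,0.275,0,0],[-0.918,0.275,0,0],[-0.918,0.275,0,0],[-0.918,0.275,0,0],[-0.918,0.275,0,0],[-0.918,0.275,0,0],[-0.918,0.275,0,0],[-0.918,0.275,0,0]]]' >/dev/null
python3 -m crank '[[[0,0,0,-1],[0,0,0,-1],[0,0,0,-1],[0,0,0,-1],[0,0,0,-1],[0,0,0,-1],[0,0,0,-1],[0,0,0,-1],[0,0,0,-1],[0,0,0,-1],[0,0,0,-1]]]' >/dev/null
python3 -m crank '[[[0,0,0,-1],[0,0,0,-1],[0,0,0,-1],[0,0,0,-1],[0,0,0,-1],[0,0,0,-1],[0,0,0,-1],[0,0,0,-1],[0,0,0,-1],[0,0,0,-0.95],[0,0,0,0],[0,0,0,0]]]' -0.4
python3 - <<'E'
from h import *
d=cam("wrist")
for o in see(d,12): print(o, go(*o[0][:3],tz=8))
E
```

```text
clock: 28.23
eef_pos: [432.8, 9.9, 185.8]
tool_rot: [-3.139, -0.0, 1.514]
force: [0.6, -1.1, -0.0]
width: 59.5
gripper_force: 0.0
(array([434.678,  10.254,   1.513,  12.   ]), np.float64(0.035)) {'turn': np.float64(0.01), 'dx': np.float64(0.02), 'dy': np.float64(0.07), 'dz': np.float64(7.12)}
(array([638.389,  27.57 ,   3.003,  12.   ]), np.float64(0.128)) {'turn': np.float64(-18.61), 'dx': np.float64(-8.04), 'dy': np.float64(1.83), 'dz': np.float64(7.12)}
(array([621.186, -74.308,   3.012,  12.   ]), np.float64(0.113)) {'turn': np.float64(-18.73), 'dx': np.float64(-7.9), 'dy': np.float64(-2.37), 'dz': np.float64(7.12)}
```

```bash

python3 -m crank '[[[0.02,0.05,0,0],[0,0,1,0],[0,0,1,0],[0,0,1,0],[0,0,1,0],[0,0,1,0],[0,0,1,0],[0,0,0.6,0],[0,0,0.45,0],[0,0,0,0],[0,0,0,0]]]' | grep -E "eef|force: \["
python3 -m crank '[[[0,0,0,0],[0,0,0,0],[0,0,0,0],[0,0,0,0],[0,0,0,0]]]' 1| grep -E "eef|force|width"
python3 -m crank '[[[0,0,-0.5,0],[0,0,-1,0],[0,0,-1,0],[0,0,-1,0],[0,0,-1,0],[0,0,-0.6,0],[0,0,0,0]]]'| grep -E "eef|force|width"
python3 -c "
from h import *
print(go(656.9,-16.2,1.411,90))"
```

```text
eef_pos: [434.2, 9.0, 19.5]
force: [0.7, -0.2, 0.0]
eef_pos: [435.2, 9.0, 21.1]
force: [-0.1, 0.3, 5.8]
width: 32.7
gripper_force: 59.0
eef_pos: [436.6, 9.9, 150.6]
force: [0.8, 0.1, -0.4]
width: 32.3
gripper_force: 59.7
{'turn': np.float64(1.31), 'dx': np.float64(0.37), 'dy': np.float64(8.86), 'dz': np.float64(2.43)}
```

The descent fell short (TCP at 20 mm), so the grip is shallow. I'm setting the batten back down and gripping deeper.

```bash

python3 -m crank '[[[0,0,1,0],[0,0,1,0],[0,0,1,0],[0,0,1,0],[0,0,0.8,0],[0,0,0,0],[0,0,0,0]]]'| grep -E "eef|force|width"
for i in 1 2; do python3 -m crank '[[[0,0,0.1,0],[0,0,0,0],[0,0,0,0]]]'| grep -E "eef|force: \["; done
```

```text
eef_pos: [433.6, 9.2, 26.8]
force: [-0.2, 0.5, -0.7]
width: 32.1
gripper_force: 59.9
eef_pos: [435.3, 8.9, 25.8]
force: [-0.2, -0.3, 0.8]
eef_pos: [434.8, 8.8, 22.7]
force: [-0.7, 0.4, -0.9]
```

```bash

python3 -m crank '[[[0,0,0.06,0],[0,0,0,0],[0,0,0,0]]]'| grep -E "eef|force: \["
python3 -m crank '[[[0,0,0,0],[0,0,0,0],[0,0,0,0],[0,0,0,0],[0,0,0.3,0],[0,0,0.25,0],[0,0,0,0],[0,0,0,0]]]' -0.4| grep -E "eef|force|width"
python3 -c "
from h import *
print(ctrl.read_state()['eef_pos'])
d=cam('wrist')
for o in see(d,12): print(o)
cv2.imwrite('pics/w7.png',d['img'][:,:,::-1])"
```

```text
eef_pos: [434.9, 8.9, 21.2]
force: [-0.1, 0.3, 4.0]
eef_pos: [434.4, 8.9, 6.9]
force: [0.5, 0.6, 0.0]
width: 60.0
gripper_force: 0.0
[434.38632503   8.94276312   6.9278079 ]
```

View pics/w7.png

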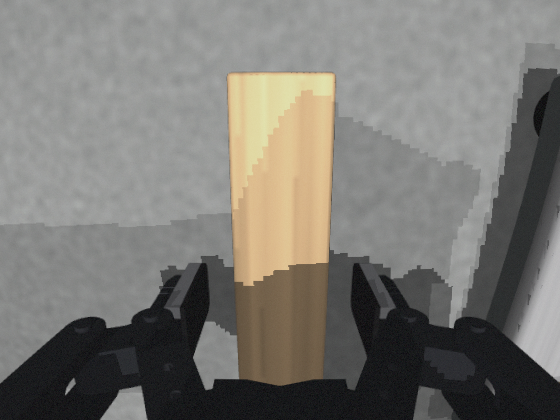

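The open fingers straddle the batten (columns 230–335) low enough now, so I grip.

```bash

python3 -m crank '[[[0,0,0,0],[0,0,0,0],[0,0,0,0],[0,0,0,0],[0,0,0,0],[0,0,-0.5,0],[0,0,-1,0],[0,0,-1,0],[0,0,-1,0],[0,0,-1,0],[0,0,0,0],[0,0,0,0]]]' 1| grep -E "eef|force|width"
python3 -c "
from h import *
print(go(656.9,-16.2,1.411,90))"
```

```text
eef_pos: [435.6, 9.1, 120.6]
force: [-0.4, 0.3, -0.2]
width: 34.4
gripper_force: 60.2
{'turn': np.float64(1.3), 'dx': np.float64(0.41), 'dy': np.float64(8.9), 'dz': np.float64(1.23)}
```

```bash

python3 -m crank '[[[0,0,0,0.65],[0,0,0,0.65],[0.045,0.99,0,0],[0.045,0.99,0,0],[0.045,0.99,0,0],[0.045,0.99,0,0],[0.045,0.99,0,0],[0.045,0.99,0,0],[0.045,0.99,0,0],[0.045,0.99,0,0],[0.045,0.99,0,0],[0,0,0,0]]]' >/dev/null
python3 -m crank '[[[0,0,0,0],[0,0,0,0],[0,0,0.8,0],[0,0,0.4,0],[0,0,0,0],[0,0,0,0]]]'| grep -E "eef|rot|force|width"
python3 -c "
from h import *
s=ctrl.read_state(); print(go(656.9,-16.2,1.411,90)); held(s['eef_pos'][2]+18,1)"
```

```text
eef_pos: [654.9, -16.0, 88.7]
tool_rot: [-3.139, 0.005, 1.413]
force: [0.4, 0.3, -0.3]
width: 34.6
gripper_force: 60.2
{'turn': np.float64(0.02), 'dx': np.float64(0.0), 'dy': np.float64(0.08), 'dz': np.float64(-0.05)}
held: centre along -0.2 mid line across [42.5 11.3 11.3] width 121.4
```

```bash
python3 -m crank '[[[0,0.08,0.2,0],[0,0,0.16,0],[0,0,0,0],[0,0,0,0]]]'| grep -E "eef|force: \["
for i in 1 2 3; do python3 -m crank '[[[0,0,0.06,0],[0,0,0,0],[0,0,0,0]]]'| grep -E "eef|force: \["; done
python3 -c "
from h import *
held(93.5,1)"
```

```text
eef_pos: [658.1, -16.3, 80.4]
force: [0.5, 0.2, -0.6]
eef_pos: [658.3, -16.3, 79.0]
force: [-0.1, -0.7, -1.1]
eef_pos: [658.2, -16.4, 77.4]
force: [0.2, -0.3, -0.9]
eef_pos: [658.4, -16.2, 76.8]
force: [-1.4, 0.6, 5.5]
held: centre along 0.2 mid line across [46.1  9.2  8.9] width 132.4
```

```bash
python3 -m crank '[[[0,0,0,0],[0,0,0,0],[0,0,0,0],[0,0,0,0],[0,0,-0.3,0],[0,0,-1,0],[0,0,-1,0],[0,0,-1,0],[0,0,-1,0],[0,0,-0.3,0],[0,0,0,0],[0,0,0,0]]]' -0.2| grep -E "eef|rot|width"; python3 -c "
from h import *
d=cam('wrist')
for o in see(d,81):print(o)
print(go(394.3,300.1,1.20,60))"
```

```text
eef_pos: [658.2, -16.1, 190.9]
tool_rot: [-3.141, 0.005, 1.412]
width: 51.6
(array([658.197, -15.617,   1.409,  81.   ]), np.float64(0.573))
{'turn': np.float64(2.65), 'dx': np.float64(7.98), 'dy': np.float64(-14.4), 'dz': np.float64(5.2)}
```

Batten 3 (layer 2, far slot) is in place at about (658,-16). Next is the batten in front of the terminal.

```bash

python3 -m crank '[[[0,0,0,0.88],[0,0,0,0.88],[0,0,0,0.89],[0.53,-0.96,0,0],[0.53,-0.96,0,0],[0.53,-0.96,0,0],[0.53,-0.96,0,0],[0.53,-0.96,0,0],[0.53,-0.96,0,0],[0.53,-0.96,0,0],[0.53,-0.96,0,0]]]' -0.4 >/dev/null
python3 -m crank '[[[0.53,-0.96,0,0],[0.53,-0.96,0,0],[0.53,-0.96,0,0],[0.53,-0.96,0,0],[0.53,-0.96,0,0],[0.53,-0.96,0,0],[0.53,-0.96,0,0],[0,0,0,0],[0,0,0,0],[0,0,0,0]]]' | grep -E "eef|rot|width"; python3 -c "
from h import *
d=cam('wrist')
for o in see(d,12):print(o,go(*o[0][:3],tz=7))"
```

```text
eef_pos: [394.7, 298.7, 188.9]
tool_rot: [-3.141, 0.007, 1.2]
width: 59.8
(array([394.176, 300.07 ,   1.198,  12.   ]), np.float64(0.066)) {'turn': np.float64(0.01), 'dx': np.float64(0.05), 'dy': np.float64(-0.06), 'dz': np.float64(7.28)}
```

```bash

python3 -m crank '[[[0.05,-0.04,0,0],[0,0,0.8,0],[0,0,0.8,0],[0,0,0.8,0],[0,0,0.8,0],[0,0,0.8,0],[0,0,0.8,0],[0,0,0.8,0],[0,0,0.8,0],[0,0,0,0],[0,0,0,0]]]' -0.2| grep -E "eef|force: \["
python3 -c "
from h import *
print(ctrl.read_state()['eef_pos'])"
```

```text
eef_pos: [394.1, 299.7, 29.3]
force: [-0.6, 0.2, -0.2]
[394.07759948 299.67577952  29.34851763]
```

```bash

python3 -m crank '[[[0,0,0.45,0],[0,0,0.45,0],[0,0,0,0],[0,0,0,0]]]' | grep -E "eef|force: \["
python3 -m crank '[[[0,0,0,0],[0,0,0,0],[0,0,0,0],[0,0,0,0],[0,0,0,0],[0,0,-0.5,0],[0,0,-1,0],[0,0,-1,0],[0,0,-1,0],[0,0,-1,0],[0,0,-1,0],[0,0,0,0]]]' 1| grep -E "eef|force|width"
python3 -c "
from h import *
print(go(568.1,-1.8,1.411,90))"
```

```text
eef_pos: [394.7, 300.6, 8.3]
force: [-0.2, 0.2, 0.2]
eef_pos: [396.2, 303.2, 149.8]
force: [0.8, 0.1, -0.5]
width: 34.6
gripper_force: 60.2
{'turn': np.float64(-2.64), 'dx': np.float64(-10.95), 'dy': np.float64(8.73), 'dz': np.float64(2.39)}
```

```bash

python3 -m crank '[[[0,0,0,-0.88],[0,0,0,-0.88],[0,0,0,-0.88],[-0.912,0.728,0,0],[-0.912,0.728,0,0],[-0.912,0.728,0,0],[-0.912,0.728,0,0],[-0.912,0.728,0,0],[-0.912,0.728,0,0],[-0.912,0.728,0,0],[-0.912,0.728,0,0],[-0.912,0.728,0,0]]]' >/dev/null
python3 -m crank '[[[-0.912,0.728,0,0],[-0.912,0.728,0,0],[-0.912,0.728,0,0],[0,0,0,0],[0,0,0.8,0],[0,0,0.8,0],[0,0,0.7,0],[0,0,0,0],[0,0,0,0],[0,0,0,0]]]'| grep -E "eef|rot|force|width"
python3 -c "
from h import *
s=ctrl.read_state(); print(go(568.1,-1.8,1.411,90)); held(s['eef_pos'][2]+18,1)"
```

```text
eef_pos: [566.9, -3.5, 89.4]
tool_rot: [3.141, 0.004, 1.412]
force: [0.7, -0.4, -0.9]
width: 34.8
gripper_force: 60.2
{'turn': np.float64(0.01), 'dx': np.float64(0.07), 'dy': np.float64(0.04), 'dz': np.float64(-0.02)}
held: centre along -1.5 mid line across [-5.5 -9.5 -9.4] width 122.2
```

```bash
sed -i 's/m\[rowmax:\]=0/m[rowmax:]=0; m[:,:205]=0; m[:,355:]=0/; s/for a in(10,25,40)/for a in(4,7,10)/' h.py
python3 -m crank '[[[0.05,0,0.2,0],[0,0,0.16,0],[0,0,0,0],[0,0,0,0]]]'| grep -E "eef|force: \["
python3 -c "
from h import *
d=held(97,1); cv2.imwrite('pics/w8.png',d['img'][:,:,::-1])"
```

```text
eef_pos: [566.5, -2.7, 79.5]
force: [-1.4, 0.1, -0.8]
held: centre along -3.0 mid line across [-46.8 -46.8 -46.8] width 49.6
```

View pics/w8.png

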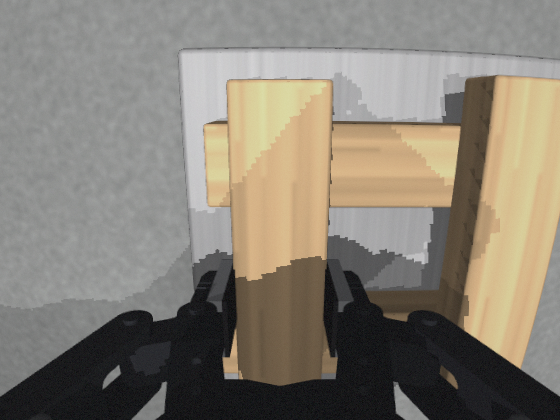

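The held batten lies across both bottom battens, with its end corners at (228,80) and (332,80), parallel to the far batten on the right. I compute its centre from those corners.

```bash
cat >> h.py <<'E'
def ends(d,uv,z):
    w=onz(d,uv,z)[:,:2]; return ((w-PC)@np.c_[PX,PY]).round(1)
E
python3 -c "
from h import *
d=cam('wrist')
for z in(94,97): print(z,ends(d,[[228,80],[332,80]],z))"
```

```text
94 [[-63.8  77.3]
 [-29.2  77.3]]
97 [[-63.4  77.1]
 [-29.7  77.1]]
```

```bash
python3 -m crank '[[[0.1,0.05,0.06,0],[0,0,0,0],[0,0,0,0]]]'| grep -E "eef|force: \["
for i in 1 2; do python3 -m crank '[[[0,0,0.05,0],[0,0,0,0],[0,0,0,0]]]'| grep -E "eef|force: \["; done
```

```text
eef_pos: [568.4, -0.1, 78.0]
force: [-0.2, -0.1, -0.6]
eef_pos: [568.4, -0.2, 77.9]
force: [-2.2, -0.0, 7.8]
eef_pos: [568.4, -0.2, 77.9]
force: [-4.9, -0.7, 19.5]
```

```bash
python3 -m crank '[[[0,0,-0.1,0],[0,0,0,0],[0,0,0,0],[0,0,0,0],[0,0,-0.3,0],[0,0,-1,0],[0,0,-1,0],[0,0,-1,0],[0,0,-1,0],[0,0,-0.3,0],[0,0,0,0],[0,0,0,0]]]' -0.2| grep -E "eef|rot|width"; python3 -c "
from h import *
d=cam('wrist')
for o in see(d,81):print(o)
T=cam('top')
for b in blobs(T,12): 
  if b[2]<200 and b[3]<150: print(b[0])"
python3 -m crank '[[[0,0,0,1],[0,0,0,1],[0,0,0,1],[0,0,0,1],[0,0,0,1],[0,0,0,1],[0,0,0,1],[0,0,0,1],[0,0,0,1],[0,0,0,1]]]' >/dev/null
python3 -m crank '[[[0,0,0,1],[0,0,0,1],[0,0,0,1],[0,0,0,1],[0,0,0,1],[0,0,0,1],[0,0,0,1],[0,0,0,1],[0,0,0,1],[0,0,0,0.7],[0,0,0,0],[0,0,0,0]]]' |grep -E "eef|rot"
python3 -c "
from h import *
print(go(520.4,-404.3,-.166,60))"
```

```text
eef_pos: [568.1, -0.3, 192.8]
tool_rot: [-3.141, 0.005, 1.411]
width: 51.0
(array([610.12 , -35.318,  -2.813,  81.   ]), np.float64(0.767))
[834.86712853 122.0511389   -2.83013563  12.        ]
[577.63733129  57.26880818  -2.50685585  12.        ]
[ 520.31356497 -403.96615948    2.97263741   12.        ]
[ 445.7631995  -855.6575817     3.11376752   12.        ]
[ 286.92650804 -484.55581347    2.55498433   12.        ]
[ 211.34022134 -850.97470772    3.12166977   12.        ]
[-5.94743145e-01 -8.47644474e+02  3.13048778e+00  1.20000000e+01]
[-135.85319809  783.14360799    1.95948718   12.        ]
eef_pos: [567.6, 0.0, 191.9]
tool_rot: [3.137, 0.003, -0.163]
{'turn': np.float64(0.04), 'dx': np.float64(0.81), 'dy': np.float64(16.26), 'dz': np.float64(5.27)}
```

```bash

python3 -m crank '[[[0.05,0.96,0,0],[0.05,0.96,0,0],[0.05,0.96,0,0],[0.05,0.96,0,0],[0.05,0.96,0,0],[0.05,0.96,0,0],[0.05,0.96,0,0],[0.05,0.96,0,0],[0.05,0.96,0,0],[0.05,0.96,0,0],[0.05,0.96,0,0]]]' >/dev/null
python3 -m crank '[[[0.05,0.96,0,0],[0.05,0.96,0,0],[0.05,0.96,0,0],[0.05,0.96,0,0],[0.05,0.96,0,0],[0.05,0.96,0,0],[0,0,0,0],[0,0,0,0],[0,0,0,0]]]' -0.4|grep -E "eef|rot"
python3 -c "
from h import *
d=cam('wrist'); cv2.imwrite('pics/w9.png',d['img'][:,:,::-1])
for o in see(d,15): print(o, go(*o[0][:3],tz=9))"
```

```text
eef_pos: [522.4, -404.9, 194.0]
tool_rot: [3.139, 0.001, -0.163]
(array([ 520.658, -404.365,    2.976,   15.   ]), np.float64(2.512)) {'turn': np.float64(0.04), 'dx': np.float64(-0.08), 'dy': np.float64(0.02), 'dz': np.float64(7.41)}
```

```bash

python3 -m crank '[[[-0.08,0.02,0,0],[0,0,0.8,0],[0,0,0.8,0],[0,0,0.8,0],[0,0,0.8,0],[0,0,0.8,0],[0,0,0.8,0],[0,0,0.8,0],[0,0,0.8,0],[0,0,0.4,0],[0,0,0,0],[0,0,0,0]]]'| grep -E "eef|force: \["
python3 -m crank '[[[0,0,0,0],[0,0,0,0]]]'| grep -E "eef|force: \["
```

```text
eef_pos: [520.5, -406.1, 24.9]
force: [0.3, 0.0, 0.1]
eef_pos: [521.3, -407.2, 26.3]
force: [0.3, -0.6, 0.8]
```

```bash

python3 -m crank '[[[0,-0.06,0.34,0],[0,0,0.33,0],[0,0,0,0],[0,0,0,0]]]'| grep -E "eef|force: \["
python3 -m crank '[[[0,0,0,0],[0,0,0,0],[0,0,0,0],[0,0,0,0],[0,0,0,0],[0,0,-0.5,0],[0,0,-1,0],[0,0,-1,0],[0,0,-1,0],[0,0,-1,0],[0,0,-1,0],[0,0,0,0]]]' 1| grep -E "eef|force|width"
python3 -m crank '[[[0,0,-0.4,0],[0,0,0,0],[0,0,0,0]]]'| grep -E "eef|force|width"
python3 -c "
from h import *
print(go(619.7,35.4,-0.16,115))"
```

```text
eef_pos: [519.8, -404.9, 7.1]
force: [-0.6, -0.3, -0.4]
eef_pos: [523.5, -406.5, 151.8]
force: [0.6, 0.0, -1.1]
width: 34.6
gripper_force: 61.2
eef_pos: [520.2, -404.6, 155.4]
force: [1.1, 0.3, -1.7]
width: 34.6
gripper_force: 61.1
{'turn': np.float64(-0.06), 'dx': np.float64(1.12), 'dy': np.float64(-18.01), 'dz': np.float64(1.62)}
```

```bash

python3 -m crank '[[[0.062,-1,0,0],[0.062,-1,0,0],[0.062,-1,0,0],[0.062,-1,0,0],[0.062,-1,0,0],[0.062,-1,0,0],[0.062,-1,0,0],[0.062,-1,0,0],[0.062,-1,0,0],[0.062,-1,0,0],[0.062,-1,0,0]]]' >/dev/null
python3 -m crank '[[[0.062,-1,0,0],[0.062,-1,0,0],[0.062,-1,0,0],[0.062,-1,0,0],[0.062,-1,0,0],[0.062,-1,0,0],[0.062,-1,0,0],[0,0,0,0],[0,0,0,0]]]' >/dev/null
python3 -m crank '[[[0,0,0.8,0],[0,0,0.8,0],[0,0,0,0],[0,0,0,0],[0,0,0,0]]]'| grep -E "eef|rot|force|width"
python3 -c "
from h import *
s=ctrl.read_state(); print(go(619.7,35.4,-.16,110)); d=held(s['eef_pos'][2]+18,0); cv2.imwrite('pics/w10.png',d['img'][:,:,::-1])"
```

```text
eef_pos: [622.0, 33.6, 113.9]
tool_rot: [3.137, 0.0, -0.166]
force: [-0.4, 0.2, 0.2]
width: 34.9
gripper_force: 61.1
{'turn': np.float64(-0.07), 'dx': np.float64(-0.1), 'dy': np.float64(-0.06), 'dz': np.float64(0.16)}
held: centre along 1.7 mid line across [41.7 41.8 41.8] width 35.6
```

View pics/w10.png

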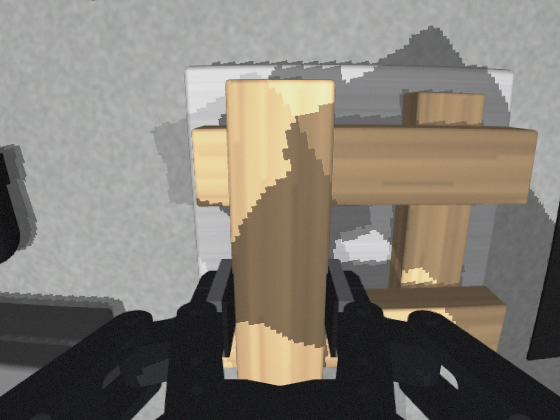

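The fifth batten is held over the two crosswise ones, its end at row 80. I shift it by 3 mm and lower it.

```bash
python3 -m crank '[[[-0.05,-0.11,0,0],[0,0,0.36,0],[0,0,0,0],[0,0,0,0]]]'| grep -E "eef|force: \["
for i in 1 2 3; do python3 -m crank '[[[0,0,0.06,0],[0,0,0,0],[0,0,0,0]]]'| grep -E "eef|force: \["; done
python3 -c "
from h import *
held(117.5,0)"
```

```text
eef_pos: [620.6, 37.3, 104.2]
force: [0.0, 0.1, -1.1]
eef_pos: [621.1, 37.3, 103.1]
force: [0.7, -0.5, -1.5]
eef_pos: [621.0, 37.2, 101.5]
force: [-0.1, -0.2, -1.9]
eef_pos: [620.9, 37.3, 100.0]
force: [0.5, 0.6, -1.4]
held: centre along 0.1 mid line across [45.3 45.3 45.5] width 49.7
```

```bash
for i in 1 2; do python3 -m crank '[[[0,0,0.05,0],[0,0,0,0],[0,0,0,0]]]'| grep -E "eef|force: \["; done
```

```text
eef_pos: [621.0, 37.3, 98.8]
force: [-0.4, -0.4, -0.2]
eef_pos: [621.2, 37.3, 98.4]
force: [-2.3, -0.4, 5.6]
```

Contact. I release, rise, and check the tower and bench from the scene and top cameras.

```bash
python3 -m crank '[[[0,0,0,0],[0,0,0,0],[0,0,0,0],[0,0,0,0],[0,0,-0.3,0],[0,0,-1,0],[0,0,-1,0],[0,0,-1,0],[0,0,-1,0],[0,0,-0.3,0],[0,0,0,0],[0,0,0,0]]]' -0.2| grep -E "eef|width"
python3 -m crank '[[[-0.9,-0.5,0,0],[-0.9,-0.5,0,0],[-0.9,-0.5,0,0],[-0.9,-0.5,0,0],[-0.9,-0.5,0,0],[-0.9,-0.5,0,0],[0,0,0,0],[0,0,0,0]]]' | grep -E "eef|clock"
python3 -c "
from h import *
w=cam('wrist');t=cam('top');s=cam('scene')
im=np.vstack([np.hstack([w['img'][:300,80:480],s['img'][130:430,150:550][:290]  if 0 else cv2.resize(s['img'][180:330,170:370],(400,300))]),np.hstack([cv2.resize(t['img'][120:270,130:330],(400,300)),cv2.resize(t['img'][120:270,300:500],(400,300))])])
cv2.imwrite('pics/w11.png',im[:,:,::-1])
S=load('wA')
print(go(498.5,291.5,-.16,90))"
```

```text
eef_pos: [621.0, 37.6, 212.5]
width: 51.2
clock: 56.93
eef_pos: [498.4, 134.6, 211.1]
{'turn': np.float64(-0.08), 'dx': np.float64(-1.1), 'dy': np.float64(-6.25), 'dz': np.float64(4.86)}
```

View pics/w11.png

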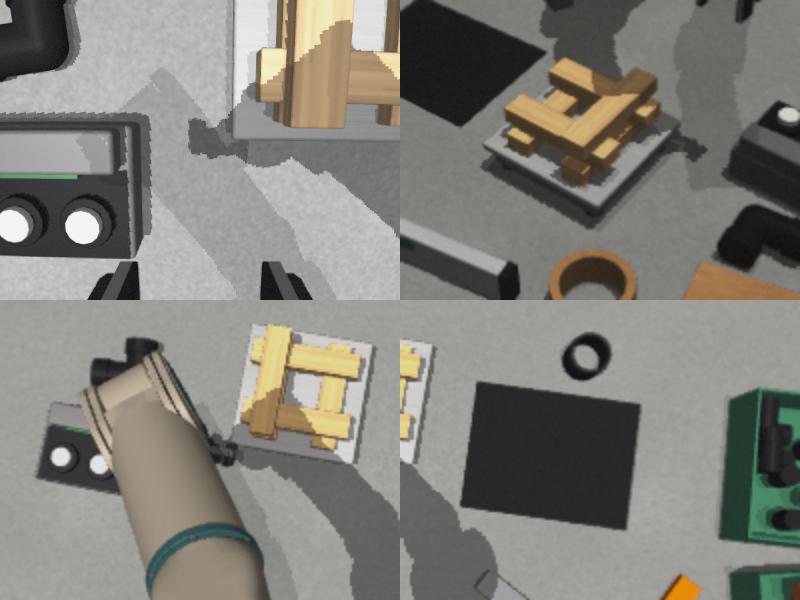

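The tower of five stands square on the pan, the mat is empty, and the other goods are in place. Now the middle key.

```bash
python3 -m crank '[[[-0.157,-0.893,0,0],[-0.157,-0.893,0,0],[-0.157,-0.893,0,0],[-0.157,-0.893,0,0],[-0.157,-0.893,0,0],[-0.157,-0.893,0,0],[-0.157,-0.893,0,0],[0,0,0,0],[0,0,0,0]]]' 1 | grep -E "eef"
python3 -m crank '[[[0,0,0.8,0],[0,0,0.8,0],[0,0,0.8,0],[0,0,0.8,0],[0,0,0.8,0],[0,0,0.8,0],[0,0,0.2,0],[0,0,0,0],[0,0,0,0],[0,0,0,0]]]' | grep -E "eef|width|force: \["
python3 -c "
from h import *
print(go(498.5,291.8,-.16,68))"
```

```text
eef_pos: [499.1, 293.1, 210.9]
eef_pos: [499.7, 291.9, 87.8]
force: [-0.7, 0.3, -0.2]
width: -0.2
{'turn': np.float64(-0.07), 'dx': np.float64(-0.05), 'dy': np.float64(0.01), 'dz': np.float64(0.79)}
```

```bash
python3 -m crank '[[[0,0,0.3,0],[0,0,0.2,0],[0,0,0,0],[0,0,0,0]]]' | grep -E "eef|force: \["; for i in 1 2 3 4; do python3 -m crank '[[[0,0,0.08,0],[0,0,0,0],[0,0,0,0]]]' | grep -E "eef|force: \["; done
```

```text
eef_pos: [498.4, 291.8, 74.0]
force: [0.4, -0.1, 0.5]
eef_pos: [498.7, 292.0, 72.2]
force: [0.6, 0.7, 0.2]
eef_pos: [498.8, 292.1, 70.3]
force: [-0.5, -0.3, 2.2]
eef_pos: [498.7, 292.1, 68.3]
force: [-0.1, -0.1, 3.7]
eef_pos: [498.8, 292.1, 66.3]
force: [-0.6, -0.6, 4.6]
```

```bash
python3 -m crank '[[[0,0,0.06,0],[0,0,0,0],[0,0,0,0]]]' | grep -E "eef|force: \["; python3 -m crank '[[[0,0,-0.8,0],[0,0,-0.4,0],[0,0,0,0],[-0.02,0.81,0,0],[-0.02,0.81,0,0],[-0.02,0.8,0,0],[0,0,0,0],[0,0,0,0],[0,0,0,0]]]' | grep -E "eef|force: \["
python3 -c "
from h import *
print(go(487.6,232.8,-.16,74)); d=cam('wrist'); cv2.imwrite('pics/w12.png',d['img'][:,:,::-1])"
```

```text
eef_pos: [498.8, 292.1, 66.0]
force: [-1.2, -0.4, 14.6]
eef_pos: [487.3, 233.2, 94.6]
force: [-0.5, 0.8, 0.5]
{'turn': np.float64(-0.06), 'dx': np.float64(0.01), 'dy': np.float64(0.01), 'dz': np.float64(0.82)}
```

View pics/w12.png

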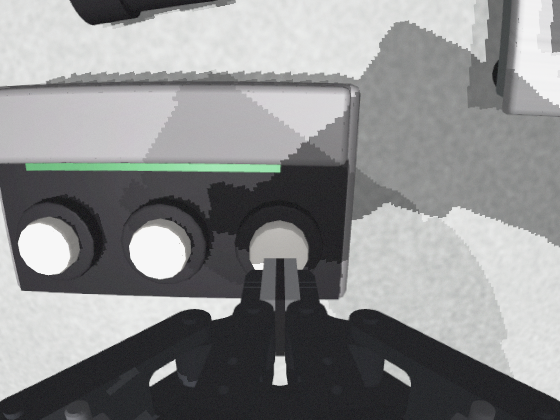

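The fingers are centred over the right key at about (279,255), and the left and middle keys at (48,247) and (158,248) are up again. I press it.

```bash
python3 -m crank '[[[0,0,0.5,0],[0,0,0.32,0],[0,0,0,0],[0,0,0,0]]]' | grep -E "eef|force: \["; for i in 1 2 3 4; do python3 -m crank '[[[0,0,0.08,0],[0,0,0,0],[0,0,0,0]]]' | grep -E "eef|force: \["; done
```

```text
eef_pos: [486.7, 232.9, 73.8]
force: [-0.5, -0.2, -0.1]
eef_pos: [487.4, 232.7, 72.6]
force: [0.2, -0.5, 0.3]
eef_pos: [487.6, 232.7, 70.7]
force: [0.2, 0.4, 3.7]
eef_pos: [487.6, 232.7, 68.6]
force: [0.8, -0.2, 3.0]
eef_pos: [487.6, 232.8, 66.6]
force: [0.6, 0.3, 5.2]
```

```bash
python3 -m crank '[[[0,0,0.07,0],[0,0,0,0],[0,0,0,0]]]' | grep -E "eef|force: \["; python3 -m crank '[[[0,0,-0.8,0],[0,0,-1,0],[0,0,-1,0],[0,0,-1,0],[0,0,-1,0],[0,0,0,0],[0,0,0,0],[0,0,0,0]]]' | grep -E "eef|clock"
python3 -m crank '[[[-0.9,0,0,0],[-0.9,0,0,0],[0,0,0,0],[0,0,0,0]]]' | grep -E "eef|clock"
python3 -c "
from h import *
w=cam('wrist');s=cam('scene')
cv2.imwrite('pics/w13.png',np.hstack([cv2.resize(w['img'],(400,300)),cv2.resize(s['img'][180:330,170:370],(400,300))])[:,:,::-1])"
```

```text
eef_pos: [487.6, 232.8, 65.9]
force: [-1.7, -0.6, 13.8]
clock: 63.3
eef_pos: [486.6, 232.2, 183.8]
clock: 63.63
eef_pos: [441.2, 240.0, 183.4]
```

View pics/w13.png

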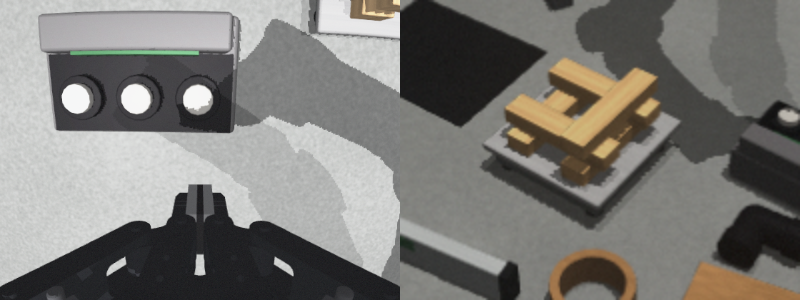

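All three keys are up, the tower stands, and the robot is clear, so I hand in.

```bash
python3 -c "
from cell import ctrl
print(ctrl.finish_job())"
```

```text
the job is handed in; nothing more can be done
None
```

I handed in the job after about 64 s: left key pressed first on the empty scale, all five battens found on the bench stacked crosswise on the pan (two, two, one), then the middle and right keys pressed one at a time, with the tower still standing in the last picture; the hand-in gave no verdict.

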